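# Hold the card clip open over the orange mark

### The job

Squeeze the tabs of the yellow spring clip so that its jaws open, lift it off the metal strip, and bring it over the top edge of the job card with the orange mark, so that a colleague can slip a packing sheet in. Finish while still holding it there, squeezed wide open, centred on the orange mark and square to the card, with two centimetres or so of the card's edge between the jaws but the clip neither resting on nor pressing against the card. Do not shove the card stands, and leave the other things on the bench where they are.

Things in the scene. Friction and masses are not known exactly. Their poses are not given: they have to be found in the camera images.
- clip: Yellow spring clip, 60 g, like a clothes peg: two halves on one pivot, tabs up, jaws down; 36 mm wide along the pivot, 83 mm tall. Origin: middle of the pivot axis. The body is the +x half: y along the pivot, x across the clip (squeeze along it), z up. When squeezed level, each half turns by half the joint value, so this body leans up to 0.25 rad about y. Starts clamped upright on the rail.
- tab_a (a point): middle of the outer face of the +x tab, 18 mm above the pivot when shut. Tabs: plates 34 mm wide, reaching 38 mm above the pivot. Shut, they splay 0.25 rad each and measure 44 mm over their upper ends; fully squeezed they are parallel and upright, 24 mm over their outer faces, reach 42 mm above the pivot, and stop there.
- tab_b (a point): the same on the -x tab. Squeezing takes about 5 N on the tabs to begin and 10 N fully open; the clip springs shut if let go.
- clip_jaw (a joint): opening angle between the two halves (rad): 0 clamped on the 3 mm strip, -0.05 fully shut, 0.5 fully squeezed open (tips then 25 mm apart). A spring pulls it shut.
- tip_a (a point): inner lower edge of the jaw on the +x side, middle of its width, 45 mm below the pivot. A steel barrel of 6 mm radius on the pivot closes the mouth at the top: it is 39 mm deep
- tip_b (a point): inner lower edge of the jaw on the -x side, middle of its width
- rail: clip rail, screwed to the bench: an aluminium foot 70 x 130 x 14 mm with an upright steel strip 3 mm thick and 120 mm long standing on it, top edge 110 mm above the bench. The clip starts somewhere along it, barrel resting on the top edge, its axes parallel to the rail's. Origin: centre of the underside; the strip runs along y, x across it, z up.
- mark (a point): middle of the orange mark on the target card's top edge (150 mm above the bench), midway through the card's thickness. Axes as orange_card.
- orange_card: the target: stiff white card 4 mm thick, 150 mm long, upright in a loose heavy dark foot (75 x 120 mm, 34 mm high at the slot; 0.9 kg in all), top edge at 150 mm. An orange patch, 36 mm long and 34 mm high, at the top edge, its middle 35 mm to +y of the card's centre, shows where the clip belongs. Origin: centre of the underside; card along y, x square to its face.
- blue_card: a like card and stand with a blue patch; not to be touched. Axes as orange_card.
- tape: empty brown tape core lying flat, 90 mm across, 24 mm high; leave alone. Origin: centre of the underside.
- carton: small brown carton 60 x 80 x 45 mm; leave alone. Origin: centre of the underside.
- driver: grey-handled screwdriver lying on the bench, 170 mm long along its x; leave alone. Origin: on its underside.
Not all that is in view belongs to the job. What is shaped like the orange_card but purple is not meant.

How it is judged (in metres and radians):
On the way:
1. the clip is squeezed open and lifted clear of the strip (value of joint clip_jaw above 0.38 rad and z of each of tip_a, tip_b in the frame of rail above 0.115 m and contact force between clip and the fingers above 2 N), for 0.2 s.
At the end, for the whole second after the job is handed in: Gripped open (joint > 0.38), still; a jaw tip each side of the orange card, > 4 mm from its mid-plane, 10-34 mm below its edge; within 15 mm of the mark along the edge, square within 0.25 rad; fingers > 2 N on the clip, clip < 1 N on card or stand; stands and other things moved < 15 mm (value of joint clip_jaw above 0.38 rad and ((x of tip_a in the frame of mark above 0.004 m and x of tip_b in the frame of mark below -0.004 m) or (x of tip_b in the frame of mark above 0.004 m and x of tip_a in the frame of mark below -0.004 m)) and z of tip_a in the frame of mark between -0.034 and -0.01 m and z of tip_b in the frame of mark between -0.034 and -0.01 m and y of clip in the frame of mark between -0.015 and 0.015 m and angle between the y axis of clip and the y axis of orange_card, either way round below 0.25 rad and contact force between clip and the fingers above 2 N and contact force between clip and orange_card below 1 N and linear speed of clip below 0.03 m/s and distance of each of orange_card, blue_card, tape, carton, driver from where it was at the start of the episode below 0.015 m); the arm keeps its last pose, push and grip.
It fails at once if the stand of the orange-marked or blue-marked card is moved by more than 15 mm (distance of any of orange_card, blue_card from where it was at the start of the episode above 0.015 m).
It fails at once if the tape core, carton or screwdriver is moved by more than 15 mm (distance of any of tape, carton, driver from where it was at the start of the episode above 0.015 m).
It fails at once if a card stand is tipped (0.15 rad) (angle between any of orange_card, blue_card's own z axis and vertical above 0.15 rad).
It also fails if it takes over 35 s, if anything falls off the work surface, if the arm or the gripper's body presses on something with over 40 N, if the wrist force passes 120 N, or if a joint passes its speed limit or range.

### The arm

A 7-joint arm with a two-finger parallel gripper is mounted at the origin on the work surface. World frame = base frame: x ahead of the robot, y to its left, z up, the work surface at z = 0. Lengths are in mm, angles in degrees, forces in N, time in s.
With the tool pointing down it reaches from about 350 to 900 mm from the base axis. Payload 19.9 kg.
Tool frame: the origin (TCP) lies between the finger pads; the fingertips stand 17 mm ahead of it and the grasp point (between the pads) lies 2 mm behind it; z points along the fingers, y is the direction in which the jaws open and shut (so a half turn about z gives the same grasp; the last joint's range is limited). The gripper opens to 94 mm and grips with 3 to 60 N. Pads are 16 mm wide; open, the fingers measure 119 mm over their backs; the gripper's body (75 mm by 177 mm) begins 78 mm behind the grasp point.
Start: joints at [63.684, 23.915, -0.59, 92.452, 0.269, 63.638, -3.037], TCP at [253.586, -571.222, 222.425] pointing down, gripper open.
Joint ranges: [-161.28, 161.28], [-22.2, 115.67], [-73.04, 71.86], [3.21, 147.25], [-68.34, 248.33], [10.77, 114.83], [-161.83, 161.83]. Speed limits (degrees/s): [108.29, 108.29, 136.94, 136.94, 172.46, 172.46, 172.46].

### API

Orientations are given as a 3x3 rotation matrix whose columns are the frame's x, y, z axes.
In Python, from cell import arm, optics, boxes_of, landmark_of gives the robot as it stands. The module is installed in compiled form; this text tells all that it offers.
- The arm moves only by the tool step_arm, never from a script. Its argument "motion" is a list of rows, each an object with "dp": the shift along the tool's x, y, z in units of 25 mm (1.0 is 25 mm), a list of three; "spin": the turn about the tool's z in units of 10 degrees (1.0 is 10 degrees); "fingers": the gripper command: -1 is shut, 1 is fully open, values between are in proportion. In form: [{"dp": [dx, dy, dz], "spin": spin, "fingers": fingers}, ...]. A call has 1 to 8 rows; each row shifts and turns the pose as measured when the row begins, along the tool's axes as they then stand; what a row does not reach is not made up. A row lasts 1/8 s, in which the tool goes at most 62.5 mm and 10.7 degrees, less where a joint would pass 70% of its speed; a pose out of reach is approached as far as the arm can. A call is refused whole if a number of a shift passes 1 or a number of a turn 1, either way. A call with a gripper value outside its range is refused whole. The fingers move at their own pace and stop on an object; the grip force is fixed at half the most. Time passes only in rows, so rows that do not move let the fingers close. It gives the time, the measured TCP pose, the force and the opening at its end, in the units of the state.
- arm.observe(): the state, without advancing time (a new reading comes with each control period).
- optics.snapshot(name): name is "side" or "top"; returns a dict with "color" (420x560x3 uint8, red, green, blue), "fx", "fy", "cx", "cy" (pixels), "dist_coeffs" ([k1, k2, p1, p2, k3] as OpenCV has them; the pictures are not rectified), "R" (3x3) and "t" (3): a world point X has camera coordinates R X + t. Camera axes: x right, y down, z forward; pixel columns grow to the right and rows downward; lengths in mm; the calibration is good to about 2 mm. A picture is of the moment at which its call begins. There is no depth.
- arm.job_done(): hands the job in, once; it reports no verdict.
Trained networks look in a picture, given as the dict that the camera call returned (one of the last four; its "shot" number tells which), for a name from the list of things; names that differ only in an ending like _2 or _b are one class to them, and where a whole thing is asked for, a point or a joint stands for the part that bears it (a point fixed in the world has none). Each returns a list of dicts, best first, with "p" (0 to 1); they miss things now and then, are a little off and sometimes report something else, mostly with a low value. They report only what shows in the picture. A call takes as long as a camera call. They do not tell look-alikes from the thing itself.
- boxes_of(picture, thing): "centre" ([column, row] in pixels, amid what is visible of it).
- landmark_of(picture, thing): "centre" ([column, row] in pixels: a listed point, or the origin of a listed thing).
The state is a dict: "t": time; "joint_pos": joint angles; "qvel": joint speeds; "joint_torque": joint torques, N m; "eef_pos": TCP position; "orientation": TCP orientation; "wrist_force": force on the tool from outside, world axes, zero at the start; "ft_torque": the same for the moment, N m; "grip_width": finger opening in mm.
Only numpy, scipy, OpenCV 4.12 (cv2) and the standard library are available. Lean on these libraries where they do the work, as an engineer would, in place of code of your own. Each camera call takes 0.05 s, during which the arm holds its last target.

## Working session

There is one attempt and no reset: what is moved stays moved. The work goes in short steps, Python scripts to look and compute and a tool call to move; the robot and the scene stay as the last step left them, time stands still between calls to the robot, and variables do not carry over. Pictures are saved under pics/ and viewed, and the job is handed in when it is done.

Besides the shell and the picture viewer there is one more tool, called after ">>>" as name(argument=value, ...) on one line, values as JSON. step_arm: Moves the arm, as the interface text tells. Its arguments: {"type":"object","properties":{"motion":{"type":"array","items":{"type":"object","properties":{"dp":{"type":"array","items":{"type":"number"}},"spin":{"type":"number"},"fingers":{"type":"number"}}}}},"required":["motion"]}

```bash
mkdir -p pics; cat > h.py <<'E'
import numpy as np, cv2, pickle
from cell import arm, optics, boxes_of, landmark_of
def snap(n,f):
    s=optics.snapshot(n); cv2.imwrite(f'pics/{f}.png',cv2.cvtColor(s['color'],cv2.COLOR_RGB2BGR)); 
    pickle.dump(s,open(f'pics/{f}.pkl','wb')); return s
def K(s): return np.array([[s['fx'],0,s['cx']],[0,s['fy'],s['cy']],[0,0,1.]])
def ray(s,px):
    u=cv2.undistortPoints(np.array([[px]],float),K(s),np.array(s['dist_coeffs'],float))[0,0]
    R=np.array(s['R']);t=np.array(s['t']); return -R.T@t, R.T@np.array([u[0],u[1],1.])
def atz(s,px,z):
    o,d=ray(s,px); return o+d*(z-o[2])/d[2]
def tri(s1,p1,s2,p2):
    o1,d1=ray(s1,p1);o2,d2=ray(s2,p2);d1/=np.linalg.norm(d1);d2/=np.linalg.norm(d2)
    k=np.linalg.lstsq(np.c_[d1,-d2],o2-o1,rcond=None)[0]
    a=o1+d1*k[0];b=o2+d2*k[1]; return (a+b)/2,np.linalg.norm(a-b)
def proj(s,X):
    return cv2.projectPoints(np.array(X,float).reshape(-1,1,3),cv2.Rodrigues(np.array(s['R'],float))[0],np.array(s['t'],float),K(s),np.array(s['dist_coeffs'],float))[0].reshape(-1,2)
E
python3 - <<'E'
from h import *
np.set_printoptions(precision=1,suppress=True)
o=arm.observe(); print(o['t'],o['eef_pos'],o['orientation'],o['grip_width'],o['wrist_force'])
S={n:snap(n,n+'0') for n in('side','top')}
for n,s in S.items():
    print(n,ray(s,(280,210)))
    for th in ['clip','rail','orange_card','blue_card','tape','carton','driver']:
        print(th,[(np.array(b['centre']).round(),round(b['p'],2)) for b in boxes_of(s,th)][:4])
    for th in ['clip','tab_a','tip_a','mark','rail','orange_card','blue_card']:
        print('L',th,[(np.array(b['centre']).round(1),round(b['p'],2)) for b in landmark_of(s,th)][:4])
E
```

```text
0.0 [ 253.5 -570.9  221.8] [[ 0.9  0.4 -0. ]
 [ 0.4 -0.9  0. ]
 [-0.  -0.  -1. ]] 94.04353491780874 [0.2 1.  1.1]
side (array([392.4, 845.5, 745. ]), array([ 0.1, -0.8, -0.6]))
clip [(array([267., 222.]), 0.65), (array([274., 216.]), 0.58)]
rail [(array([265., 261.]), 0.59)]
orange_card [(array([365., 187.]), 0.76), (array([296., 180.]), 0.71)]
blue_card [(array([239., 353.]), 0.64)]
tape [(array([171., 307.]), 0.9)]
carton [(array([205., 208.]), 0.9), (array([267., 262.]), 0.69)]
driver [(array([315., 317.]), 0.86)]
L clip [(array([264.7, 223.7]), 0.8)]
L tab_a [(array([254.5, 215.2]), 0.89)]
L tip_a [(array([264.6, 235.9]), 0.88), (array([265.2, 237.4]), 0.74)]
L mark [(array([370.4, 148.2]), 0.81), (array([291.3, 153.4]), 0.69)]
L rail [(array([265.4, 266.2]), 0.76), (array([255.9, 215.2]), 0.31)]
L orange_card [(array([361.9, 192.4]), 0.95), (array([294.7, 194.6]), 0.6)]
L blue_card [(array([239. , 370.5]), 0.69)]
top (array([ 496.7,  -12.8, 1132.3]), array([ 0.1, -0. , -1. ]))
clip [(array([271., 217.]), 0.58)]
rail [(array([263., 223.]), 0.82)]
orange_card [(array([372., 229.]), 0.82), (array([388., 294.]), 0.58)]
blue_card [(array([169., 222.]), 0.57)]
tape [(array([211., 150.]), 0.78)]
carton [(array([323., 158.]), 0.8)]
driver [(array([213., 265.]), 0.65)]
L clip [(array([269.9, 220.4]), 0.47)]
L tab_a [(array([268.9, 219.2]), 0.53), (array([270.5, 211.9]), 0.5)]
L tip_a []
L mark [(array([368.8, 225.1]), 0.67), (array([388.4, 298. ]), 0.58)]
L rail [(array([268. , 221.5]), 0.96), (array([321.4, 160.8]), 0.32)]
L orange_card [(array([387.4, 292.7]), 0.87), (array([369. , 228.7]), 0.83)]
L blue_card [(array([170. , 224.6]), 0.57)]
```

View pics/side0.png

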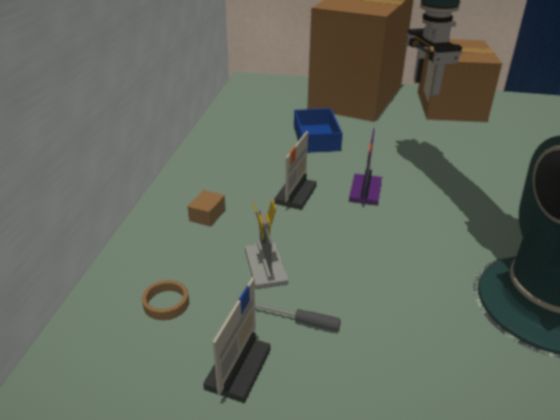

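View pics/top0.png

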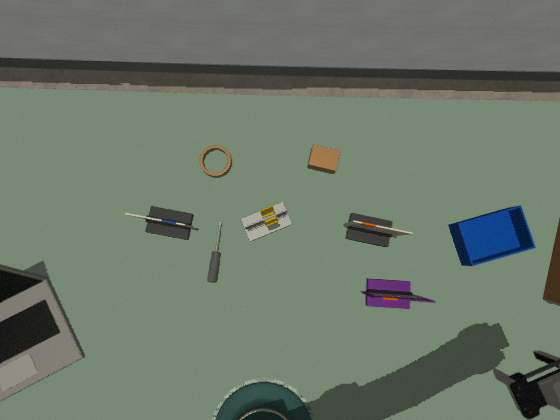

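```bash
python3 - <<'E'
import cv2,numpy as np
a=cv2.imread('pics/side0.png')[120:290,190:420]; b=cv2.imread('pics/top0.png')[170:340,220:440]
cv2.imwrite('pics/cs.png',cv2.resize(a,None,fx=3.4,fy=3.4,interpolation=3))
cv2.imwrite('pics/ct.png',cv2.resize(b,None,fx=3.5,fy=3.5,interpolation=3))
E
```

```text
(no output)
```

View pics/cs.png

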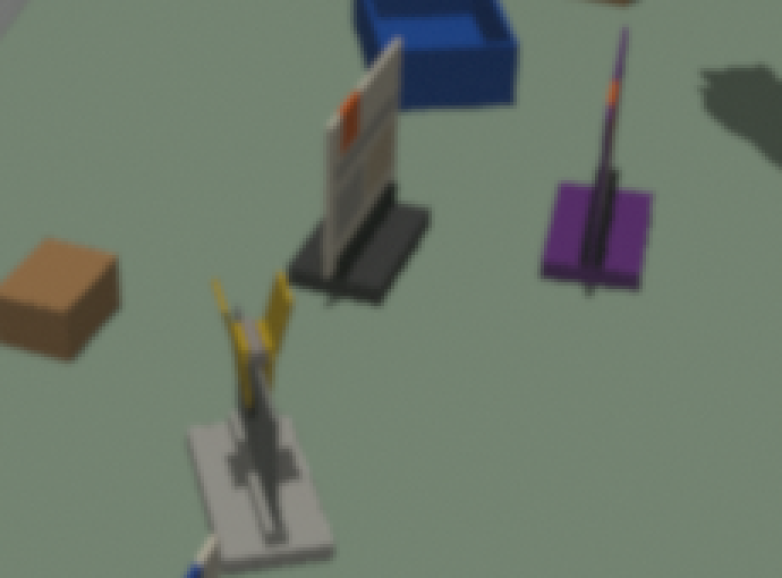

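View pics/ct.png

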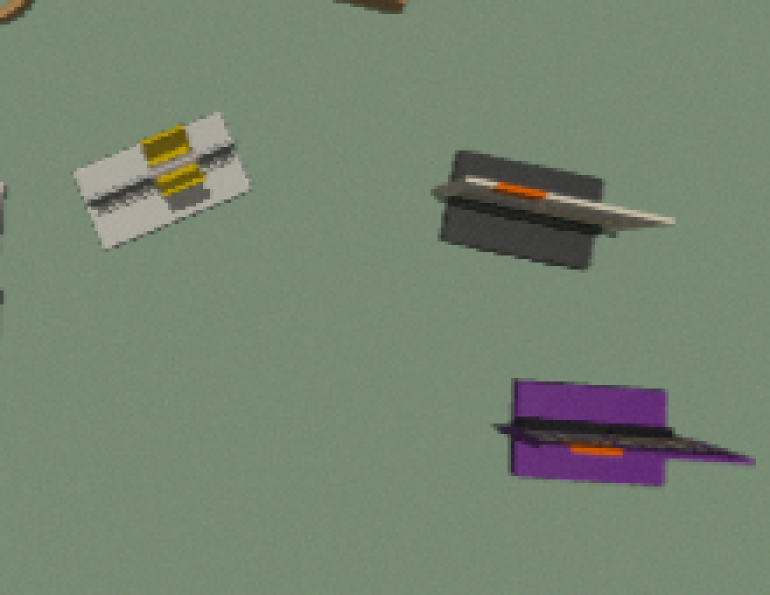

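The job card is the white one, at top (372,229) and side (296,180). The look-alike at top (388,294) and side (365,187) is purple, so it is ruled out; the crops confirm both. Next I'll measure the poses.

```bash
python3 - <<'E'
from h import *
np.set_printoptions(precision=1,suppress=True)
T=pickle.load(open('pics/top0.pkl','rb'));S=pickle.load(open('pics/side0.pkl','rb'))
c=lambda x,y:(220+x/3.5-.4,170+y/3.5-.4)
d=lambda x,y:(190+x/3.4-.4,120+y/3.4-.4)
P=[atz(T,c(*p),14) for p in [(73,172),(220,112),(248,190),(105,250)]]
print('rail corners',P,np.mean(P,0))
for a,b in((0,1),(3,2),(0,3),(1,2)):
    v=P[b]-P[a];print(np.linalg.norm(v),np.degrees(np.arctan2(v[1],v[0])))
for nm,p in dict(farL=(143,140),farR=(185,125),nearL=(163,195),nearR=(205,178)).items(): print(nm,atz(T,c(*p),154))
print('tri clip',tri(T,landmark_of.__call__ and (269.9,220.4),S,(264.7,223.7)))
for nm,p in dict(cardL=(463,179),cardR=(675,220),orL=(497,184),orR=(547,193)).items(): print(nm,atz(T,c(*p),150))
for nm,p in dict(near=(329,125),far=(401,39),orN=(343,106),orF=(358,90)).items(): print('side',nm,atz(S,d(*p),150))
Q=[atz(T,c(*p),0) for p in [(457,151),(604,179),(589,268),(441,241)]]
print(Q)
print('mark tri',tri(T,(368.8,225.1),S,(291.3,153.4)))
# pixel segmentation
for n,s in(('top',T),('side',S)):
    im=s['color'].astype(int);r,g,b=im[...,0],im[...,1],im[...,2]
    for nm,m in(('yel',(r>120)&(g>90)&(b<70)&(r-b>80)&(r<g*1.5)),('or',(r>150)&(g<120)&(b<80)&(r>g*1.8))):
        k,l,st,ce=cv2.connectedComponentsWithStats(m.astype(np.uint8))
        for i in range(1,k):
            if st[i,4]>5:print(n,nm,st[i],ce[i])
E
```

```text
rail corners [array([581.3,  76. ,  14. ]), array([633. , -41.9,  14. ]), array([569.9, -65.9,  14. ]), array([518.9,  48.4,  14. ])] [575.8   4.2  14. ]
128.7996945795255 -66.36399316251803
125.17986613258068 -65.96573446608338
68.23909685830618 -156.12387137788645
67.4509783988334 -159.19963154048855
farL [594.6  16.  154. ]
farR [606.  -13.6 154. ]
nearL [555.8   0.8 154. ]
nearR [568.6 -28.6 154. ]
tri clip (array([576.2,  -7.1, 105.4]), np.float64(8.989716747531638))
cardL [ 572.3 -212.5  150. ]
cardR [ 546.5 -363.3  150. ]
orL [ 569.3 -236.7  150. ]
orR [ 563.7 -272.4  150. ]
side near [ 574.  -218.3  150. ]
side far [ 544.6 -360.3  150. ]
side orN [ 569.3 -247.4  150. ]
side orF [ 562.9 -273.1  150. ]
[array([ 606.8, -238. ,    0. ]), array([ 586.5, -358.8,    0. ]), array([ 513.3, -346.2,    0. ]), array([ 532.6, -225.2,    0. ])]
mark tri (array([ 565.9, -257.3,  137.8]), np.float64(5.526471694077519))
top yel [260 206  12   5  16] [265.8 208.2]
top yel [263 211  11   6  29] [268.2 213.8]
top yel [265 217  12   5  24] [270.5 219. ]
top yel [266 219  12   7  21] [272.  222.6]
top or [362 222  14   4  23] [368.4 223.9]
top or [383 298  15   2  27] [390.2 298.5]
side yel [272 201   3   7  10] [272.9 203.9]
side yel [266 215   4   8  19] [267.8 218. ]
side yel [259 216   4   8  18] [260.3 219.3]
```

>>> step_arm(motion=[{"dp": [0, 0, -0.5], "spin": -1, "fingers": 1}, {"dp": [0, 0, -0.5], "spin": -1, "fingers": 1}, {"dp": [0, 0, 0], "spin": -1, "fingers": 1}, {"dp": [0, 0, 0], "spin": -1, "fingers": 1}, {"dp": [0, 0, 0], "spin": -1, "fingers": 1}, {"dp": [0, 0, 0], "spin": -1, "fingers": 1}, {"dp": [0, 0, 0], "spin": -1, "fingers": 1}, {"dp": [0, 0, 0], "spin": -1, "fingers": 1}])

```text
t: 2.5
eef_pos: [253.7, -571.1, 248.3]
orientation: [[-0.284, 0.959, -0.0], [0.959, 0.284, -0.0], [-0.0, -0.0, -1.0]]
wrist_force: [-0.0, -0.7, 0.2]
grip_width: 94.2
```

```bash
cat >> h.py <<'E'
def go(target,yaw=None):
    o=arm.observe();R=np.array(o['orientation']);p=np.array(o['eef_pos'])
    a=np.degrees(np.arctan2(R[1,0],R[0,0]))
    print('t',round(o['t'],2),'p',p.round(1),'yaw',a.round(1),'tilt',np.degrees(np.arccos(-R[2,2])).round(2),'w',round(o['grip_width'],1),'F',np.round(o['wrist_force'],1),'j',np.round(o['joint_pos'],0))
    print('dp units',(R.T@(np.array(target,float)-p)/25).round(2), 'spin units',None if yaw is None else round((a-yaw)/10,2))
E
python3 -c "
from h import *
go([581,-6.5,245],113.8)"
```

```text
t 2.5 p [ 253.7 -571.1  248.3] yaw 106.5 tilt 0.03 w 94.2 F [-0.  -0.7  0.2] j [ 75.  23. -16.  90.   7.  67.  74.]
dp units [17.94 18.96  0.12] spin units -0.73
```

>>> step_arm(motion=[{"dp": [0.9, 0.9, 0], "spin": -0.73, "fingers": 1}, {"dp": [0.9, 1, 0], "spin": 0, "fingers": 1}, {"dp": [0.9, 1, 0], "spin": 0, "fingers": 1}, {"dp": [0.9, 1, 0], "spin": 0, "fingers": 1}, {"dp": [0.9, 1, 0], "spin": 0, "fingers": 1}, {"dp": [0.9, 1, 0], "spin": 0, "fingers": 1}, {"dp": [0.9, 1, 0], "spin": 0, "fingers": 1}, {"dp": [0.9, 1, 0], "spin": 0, "fingers": 1}])

```text
t: 3.5
eef_pos: [365.7, -322.6, 248.1]
orientation: [[-0.406, 0.914, -0.0], [0.914, 0.406, -0.001], [-0.001, -0.001, -1.0]]
wrist_force: [0.6, -0.2, 0.4]
grip_width: 93.8
```

```bash
python3 -c "
from h import *
go([581,-6.5,245],113.8)"
```

```text
t 3.5 p [ 365.7 -322.6  248.1] yaw 113.9 tilt 0.08 w 93.8 F [ 0.6 -0.2  0.4] j [ 61.  10. -26. 109.   5.  62.  57.]
dp units [ 8.06 13.    0.1 ] spin units 0.01
```

>>> step_arm(motion=[{"dp": [0.6, 1, 0], "spin": 0, "fingers": 1}, {"dp": [0.6, 1, 0], "spin": 0, "fingers": 1}, {"dp": [0.6, 1, 0], "spin": 0, "fingers": 1}, {"dp": [0.6, 1, 0], "spin": 0, "fingers": 1}, {"dp": [0.6, 1, 0], "spin": 0, "fingers": 1}, {"dp": [0.6, 1, 0], "spin": 0, "fingers": 1}, {"dp": [0.6, 1, 0], "spin": 0, "fingers": 1}, {"dp": [0.6, 1, 0], "spin": 0, "fingers": 1}])

```text
t: 4.5
eef_pos: [503.6, -125.1, 249.0]
orientation: [[-0.405, 0.914, 0.002], [0.914, 0.405, -0.004], [-0.004, -0.0, -1.0]]
wrist_force: [0.7, -0.6, -0.7]
grip_width: 94.1
```

```bash
python3 -c "
from h import *
go([581,-6.5,245],113.8)"
```

```text
t 4.5 p [ 503.6 -125.1  249. ] yaw 113.9 tilt 0.25 w 94.1 F [ 0.7 -0.6 -0.7] j [ 41.  14. -35. 105.   9.  64.  26.]
dp units [3.08 4.75 0.15] spin units 0.01
```

>>> step_arm(motion=[{"dp": [0.6, 1, 0], "spin": 0, "fingers": 1}, {"dp": [0.6, 1, 0], "spin": 0, "fingers": 1}, {"dp": [0.6, 0.9, 0.2], "spin": 0, "fingers": 1}, {"dp": [0.6, 0.8, 0.2], "spin": 0, "fingers": 1}, {"dp": [0.6, 0.8, 0.2], "spin": 0, "fingers": 1}, {"dp": [0, 0, 0], "spin": 0, "fingers": 1}])

```text
t: 5.25
eef_pos: [579.1, -5.5, 233.5]
orientation: [[-0.407, 0.914, 0.003], [0.914, 0.407, -0.004], [-0.005, 0.001, -1.0]]
wrist_force: [-0.4, -0.5, -0.7]
grip_width: 93.9
```

```bash
python3 -c "
from h import *
go([581,-6.5,200],113.8)
snap('side','side1');snap('top','top1')
a=cv2.imread('pics/side1.png')[80:290,160:360];b=cv2.imread('pics/top1.png')[140:290,170:370]
cv2.imwrite('pics/j1.png',np.hstack([cv2.resize(a,(400,420)),cv2.resize(b,(400,420))]))
"
```

```text
t 5.25 p [579.1  -5.5 233.5] yaw 114.0 tilt 0.27 w 93.9 F [-0.4 -0.5 -0.7] j [ 26.  22. -37.  98.  15.  65.   9.]
dp units [-0.06  0.05  1.34] spin units 0.02
```

View pics/j1.png

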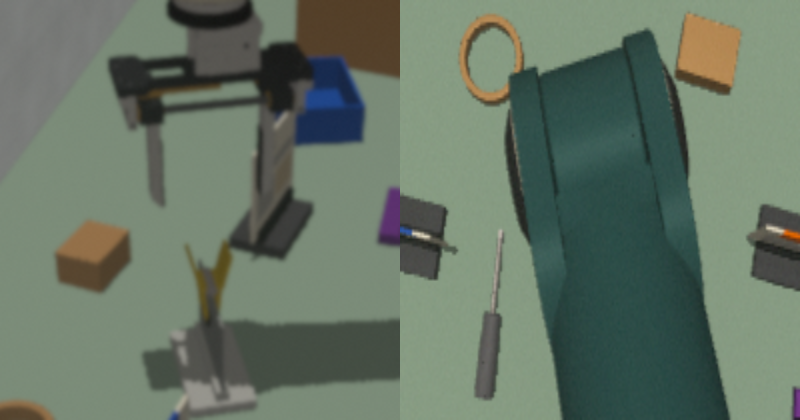

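The side view shows the fingers straddling the clip. The arm blocks the top view.

>>> step_arm(motion=[{"dp": [-0.06, 0.05, 0.8], "spin": 0, "fingers": 1}, {"dp": [0, 0, 0.8], "spin": 0, "fingers": 1}, {"dp": [0, 0, 0.8], "spin": 0, "fingers": 1}, {"dp": [0, 0, 0.8], "spin": 0, "fingers": 1}, {"dp": [0, 0, 0.5], "spin": 0, "fingers": 1}, {"dp": [0, 0, 0], "spin": 0, "fingers": 1}])

```text
t: 6.1
eef_pos: [578.8, -14.9, 134.5]
orientation: [[-0.399, 0.917, 0.001], [0.917, 0.399, -0.007], [-0.007, -0.002, -1.0]]
wrist_force: [0.4, 0.0, -0.2]
grip_width: 93.7
```

```bash
python3 -c "
from h import *
go([581,-6.5,138],113.8)
s=snap('side','side2')
R=np.array([[-.407,.914],[.914,.407]]);p=arm.observe()['eef_pos']
print(proj(s,[[581,-6.5,116],[581,-6.5,154],p]))
a=cv2.imread('pics/side2.png')[150:290,200:340]
cv2.imwrite('pics/j2.png',cv2.resize(a,(600,600),interpolation=3))
"
```

```text
t 6.1 p [578.8 -14.9 134.5] yaw 113.5 tilt 0.41 w 93.7 F [ 0.4  0.  -0.2] j [ 25.  29. -34. 103.  20.  54.   5.]
dp units [ 0.27  0.21 -0.14] spin units -0.03
[[264.51474907 219.60861376]
 [264.36958366 204.29398752]
 [266.2216281  209.82030418]]
```

View pics/j2.png

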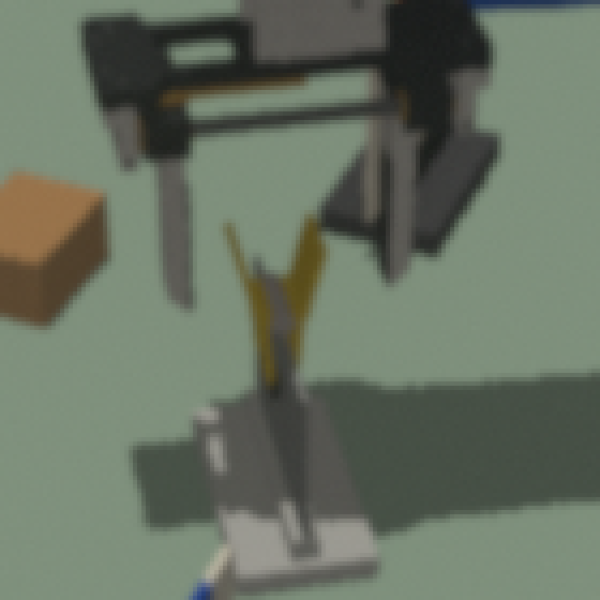

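>>> step_arm(motion=[{"dp": [0.27, 0.21, -0.14], "spin": -0.03, "fingers": 1}, {"dp": [0, 0, 0], "spin": 0, "fingers": 1}])

```text
t: 6.4
eef_pos: [582.0, -5.8, 140.0]
orientation: [[-0.404, 0.915, 0.004], [0.915, 0.404, -0.007], [-0.008, 0.0, -1.0]]
wrist_force: [0.2, -0.0, -0.1]
grip_width: 93.8
```

```bash
python3 -c "
from h import *
go([581,-6.5,138],113.8)
"
```

```text
t 6.4 p [582.   -5.8 140. ] yaw 113.8 tilt 0.46 w 93.8 F [ 0.2 -0.  -0.1] j [ 24.  29. -34. 102.  20.  55.   5.]
dp units [-0.01 -0.05  0.08] spin units 0.0
```

>>> step_arm(motion=[{"dp": [0, 0, 0], "spin": 0, "fingers": 0}, {"dp": [0, 0, 0], "spin": 0, "fingers": 0}, {"dp": [0, 0, 0], "spin": 0, "fingers": 0}, {"dp": [0, 0, 0], "spin": 0, "fingers": 0}, {"dp": [0, 0, 0], "spin": 0, "fingers": -0.1}])

```text
t: 7.02
eef_pos: [582.3, -6.0, 140.7]
orientation: [[-0.404, 0.915, 0.005], [0.915, 0.404, -0.008], [-0.009, 0.001, -1.0]]
wrist_force: [0.0, -0.3, 0.0]
grip_width: 47.1
```

```bash
python3 -c "
from h import *
go([581,-6.5,138],113.8)
s=snap('side','side3')
a=cv2.imread('pics/side3.png')[150:290,200:340]
cv2.imwrite('pics/j3.png',cv2.resize(a,(600,600),interpolation=3))
"
```

```text
t 7.03 p [582.3  -6.  140.7] yaw 113.8 tilt 0.51 w 47.1 F [ 0.  -0.3  0. ] j [ 24.  29. -34. 102.  20.  55.   5.]
dp units [ 0.   -0.06  0.11] spin units 0.0
```

View pics/j3.png

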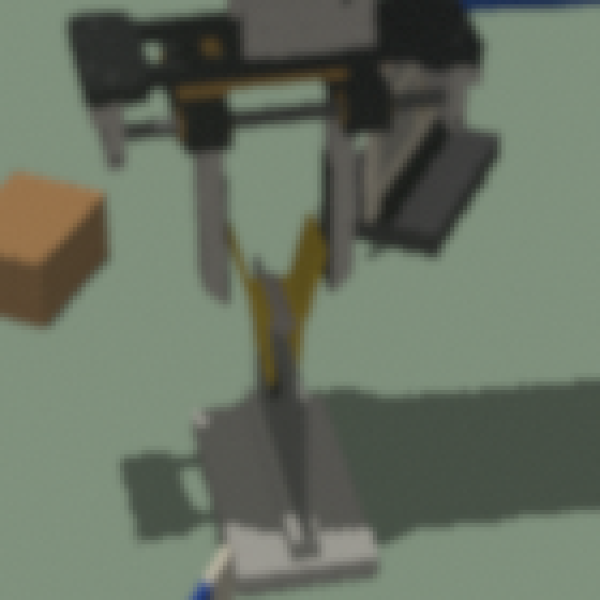

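The fingers sit symmetrically just outside both tabs, so I'll close now.

>>> step_arm(motion=[{"dp": [0, -0.05, 0.1], "spin": 0, "fingers": -0.2}, {"dp": [0, 0, 0], "spin": 0, "fingers": -0.4}, {"dp": [0, 0, 0], "spin": 0, "fingers": -1}, {"dp": [0, 0, 0], "spin": 0, "fingers": -1}, {"dp": [0, 0, 0], "spin": 0, "fingers": -1}, {"dp": [0, 0, 0], "spin": 0, "fingers": -1}])

```text
t: 7.82
eef_pos: [583.0, -6.3, 140.3]
orientation: [[-0.404, 0.915, 0.009], [0.915, 0.404, -0.008], [-0.011, 0.005, -1.0]]
wrist_force: [-0.1, -0.2, 2.2]
grip_width: 24.0
```

```bash
python3 -c "
from h import *
go([581,-6.5,138],113.8)
s=snap('side','side4')
a=cv2.imread('pics/side4.png')[150:290,200:340]
cv2.imwrite('pics/j4.png',cv2.resize(a,(600,600),interpolation=3))
"
```

```text
t 7.83 p [583.   -6.3 140.3] yaw 113.8 tilt 0.7 w 24.0 F [-0.1 -0.2  2.2] j [ 24.  28. -34. 102.  20.  55.   5.]
dp units [ 0.03 -0.08  0.09] spin units 0.0
```

View pics/j4.png

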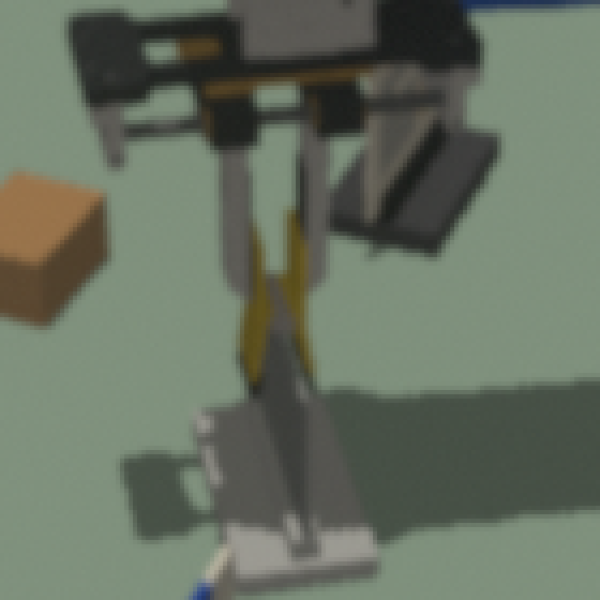

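It is fully open: the width is 24.0 mm and the jaws are off the strip. I'll lift straight up.

>>> step_arm(motion=[{"dp": [0, 0, -0.4], "spin": 0, "fingers": -1}, {"dp": [0, 0, -0.6], "spin": 0, "fingers": -1}, {"dp": [0, 0, -0.8], "spin": 0, "fingers": -1}, {"dp": [0, 0, -0.8], "spin": 0, "fingers": -1}, {"dp": [0, 0, -0.8], "spin": 0, "fingers": -1}, {"dp": [0, 0, -0.8], "spin": 0, "fingers": -1}, {"dp": [0, 0, -0.6], "spin": 0, "fingers": -1}, {"dp": [0, 0, 0], "spin": 0, "fingers": -1}])

```text
t: 8.88
eef_pos: [581.8, -4.8, 270.2]
orientation: [[-0.404, 0.915, 0.012], [0.915, 0.404, -0.008], [-0.012, 0.008, -1.0]]
wrist_force: [-0.3, -0.1, -1.1]
grip_width: 23.4
```

```bash
python3 -c "
from h import *
go([565.8,-254.5,250],80.2)
s=snap('side','side5')
a=cv2.imread('pics/side5.png')[110:290,200:380]
cv2.imwrite('pics/j5.png',cv2.resize(a,(600,600),interpolation=3))
"
```

```text
t 8.88 p [581.8  -4.8 270.2] yaw 113.9 tilt 0.82 w 23.4 F [-0.3 -0.1 -1.1] j [ 27.  20. -38.  95.  14.  68.  10.]
dp units [-8.87 -4.63  0.88] spin units 3.37
```

View pics/j5.png

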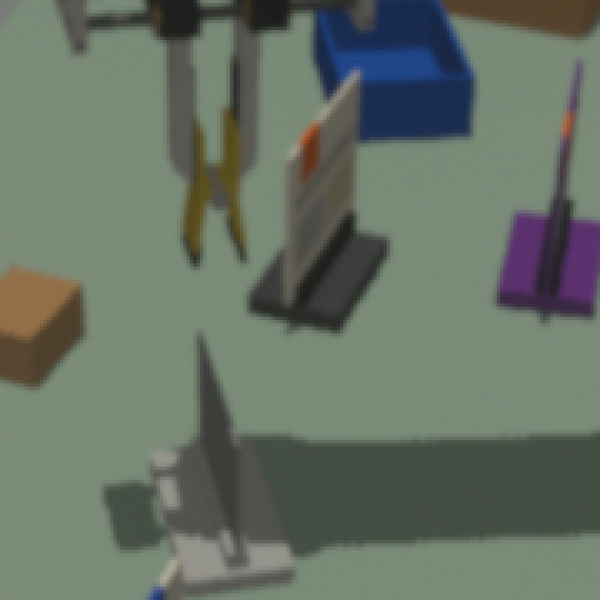

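>>> step_arm(motion=[{"dp": [0, 0, 0], "spin": 0.85, "fingers": -1}, {"dp": [0, 0, 0], "spin": 0.85, "fingers": -1}, {"dp": [0, 0, 0], "spin": 0.85, "fingers": -1}, {"dp": [0, 0, 0], "spin": 0.8, "fingers": -1}, {"dp": [-0.6, 0.1, 0], "spin": 0, "fingers": -1}, {"dp": [-0.8, 0.1, 0], "spin": 0, "fingers": -1}, {"dp": [-0.8, 0.1, 0], "spin": 0, "fingers": -1}, {"dp": [-0.8, 0.1, 0], "spin": 0, "fingers": -1}])

```text
t: 9.93
eef_pos: [574.9, -85.0, 263.9]
orientation: [[0.171, 0.985, 0.002], [0.985, -0.171, -0.007], [-0.007, 0.003, -1.0]]
wrist_force: [-0.1, 0.3, -0.6]
grip_width: 23.2
```

```bash
python3 -c "
from h import *
go([565.8,-254.5,270],80.2)"
```

```text
t 9.93 p [574.9 -85.  263.9] yaw 80.2 tilt 0.44 w 23.2 F [-0.1  0.3 -0.6] j [ 29.  20. -30.  96.  11.  68. -13.]
dp units [-6.74  0.8  -0.2 ] spin units -0.0
```

>>> step_arm(motion=[{"dp": [-0.9, 0.15, -0.1], "spin": 0, "fingers": -1}, {"dp": [-0.9, 0.15, -0.1], "spin": 0, "fingers": -1}, {"dp": [-0.9, 0.1, 0], "spin": 0, "fingers": -1}, {"dp": [-0.9, 0.1, 0], "spin": 0, "fingers": -1}, {"dp": [-0.9, 0.1, 0], "spin": 0, "fingers": -1}, {"dp": [-0.9, 0.1, 0], "spin": 0, "fingers": -1}, {"dp": [-0.6, 0.1, 0], "spin": 0, "fingers": -1}, {"dp": [0, 0, 0], "spin": 0, "fingers": -1}])

```text
t: 10.92
eef_pos: [565.4, -251.7, 265.4]
orientation: [[0.149, 0.989, -0.005], [0.989, -0.149, -0.007], [-0.008, -0.004, -1.0]]
wrist_force: [-0.9, -0.1, -0.1]
grip_width: 23.6
```

```bash
python3 -c "
from h import *
go([565.8,-254.5,270],80.2)
s=snap('side','side6');snap('top','top6')
a=cv2.imread('pics/side6.png')[70:240,210:380]
b=cv2.imread('pics/top6.png')[140:340,270:470]
cv2.imwrite('pics/j6.png',np.hstack([cv2.resize(a,(500,500),interpolation=3),cv2.resize(b,(300,500))[:, :300]]))
"
```

```text
t 10.93 p [ 565.4 -251.7  265.4] yaw 81.4 tilt 0.5 w 23.6 F [-0.9 -0.1 -0.1] j [ 40.  23. -26.  90.  11.  70.   4.]
dp units [-0.11  0.03 -0.18] spin units 0.12
```

View pics/j6.png

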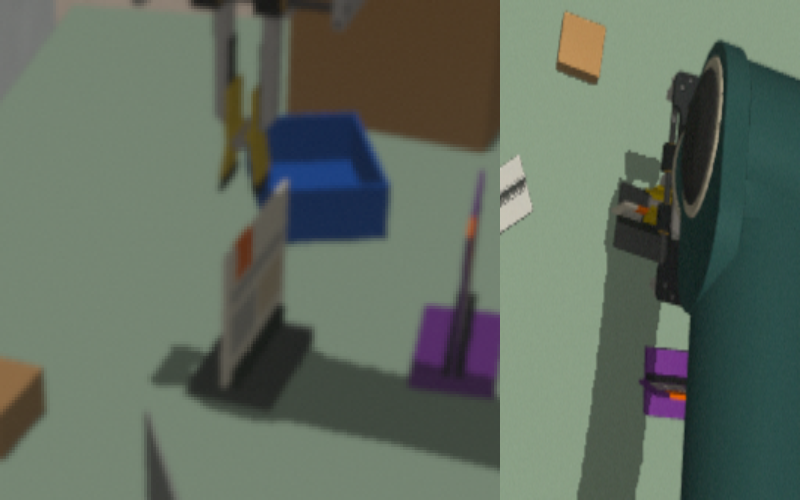

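>>> step_arm(motion=[{"dp": [-0.1, 0.03, 0.6], "spin": 0.12, "fingers": -1}, {"dp": [0, 0, 0.6], "spin": 0, "fingers": -1}, {"dp": [0, 0, 0], "spin": 0, "fingers": -1}])

```text
t: 11.4
eef_pos: [566.1, -250.8, 233.0]
orientation: [[0.167, 0.986, -0.006], [0.986, -0.167, -0.006], [-0.007, -0.004, -1.0]]
wrist_force: [0.1, 0.3, 0.1]
grip_width: 23.9
```

```bash
cat > chk.py <<'E'
from h import *
import sys
go([565.8,-254.5,197],80.2)
f=sys.argv[1]
s=snap('side',f); t=snap('top',f+'t')
o=arm.observe();R=np.array(o['orientation']);p=np.array(o['eef_pos'])
piv=p+R@[0,0,24.3]
pts=[piv]+[piv+R@[0,sg*12.5,43.6] for sg in(1,-1)]
y=np.array([.17,.985,0]);m=np.array([565.8,-254.5,150])
pts+=[m,m+40*y,m-110*y,m-18*y,m+18*y]
q=proj(s,pts);print(q.round(1))
for n in('clip','tip_a','tab_a','mark'): print(n,[(np.round(b['centre'],1),round(b['p'],2)) for b in landmark_of(s,n)][:3])
x0,y0=230,70
a=cv2.resize(cv2.imread(f'pics/{f}.png')[y0:y0+120,x0:x0+120],(600,600),interpolation=3)
b=a.copy()
for i,u in enumerate(q):
    cv2.circle(b,tuple(int(v) for v in ((u-[x0,y0]+.5)*5)),4,((255,0,255) if i<3 else (0,255,0)),1)
cv2.imwrite(f'pics/{f}c.png',np.hstack([cv2.resize(a,(400,400)),cv2.resize(b,(400,400))]))
E
python3 chk.py s7
```

```text
t 11.4 p [ 566.1 -250.8  233. ] yaw 80.4 tilt 0.47 w 23.9 F [0.1 0.3 0.1] j [ 40.  25. -25.  92.  12.  66.   2.]
dp units [-0.14  0.02  1.44] spin units 0.02
[[292.4 127.3]
 [287.1 143.1]
 [297.1 144.8]
 [292.4 149.5]
 [286.7 157.1]
 [306.7 130.5]
 [294.9 146.2]
 [289.9 152.9]]
clip [(array([292. , 190.3]), 0.69), (array([294.7, 131. ]), 0.67)]
tip_a [(array([289.4, 144.8]), 0.61), (array([300.8, 145.5]), 0.51)]
tab_a [(array([289.2, 121.1]), 0.65), (array([299.7, 119.1]), 0.6)]
mark [(array([289.7, 147.6]), 0.79), (array([369.1, 146.3]), 0.69), (array([296.1, 317.5]), 0.67)]
```

View pics/s7c.png

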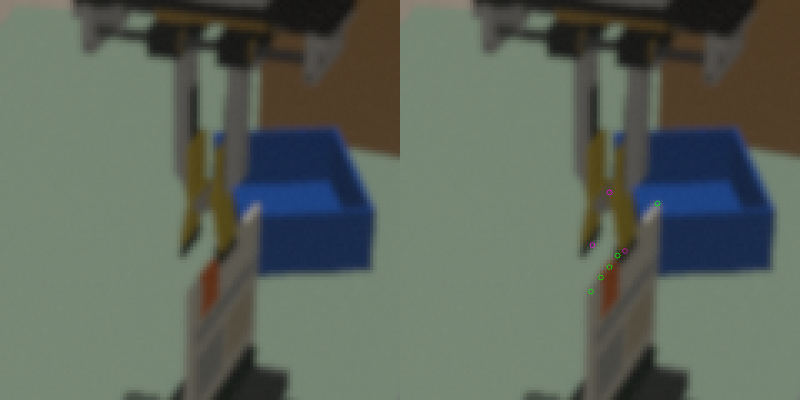

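View pics/s7t.png

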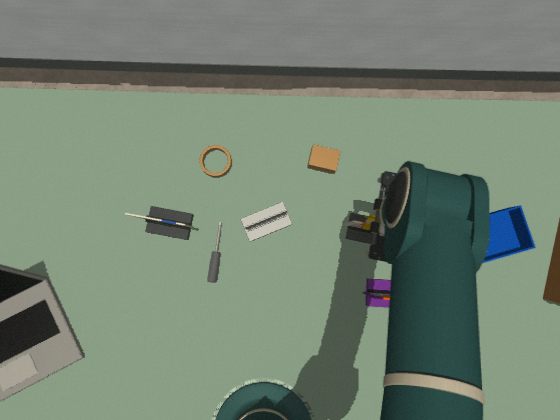

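The overlay matches the card edge and clip within about 1 px, so I'll descend in small checked steps.

>>> step_arm(motion=[{"dp": [-0.1, 0, 0.4], "spin": 0, "fingers": -1}, {"dp": [0, 0, 0.3], "spin": 0, "fingers": -1}, {"dp": [0, 0, 0], "spin": 0, "fingers": -1}])

```text
t: 12.08
eef_pos: [566.3, -254.4, 216.4]
orientation: [[0.168, 0.986, -0.003], [0.986, -0.168, -0.007], [-0.008, -0.001, -1.0]]
wrist_force: [0.2, 0.3, -0.4]
grip_width: 23.6
```

```bash
python3 chk.py s8
```

```text
t 12.07 p [ 566.3 -254.4  216.4] yaw 80.3 tilt 0.45 w 23.6 F [ 0.2  0.3 -0.4] j [ 40.  26. -25.  93.  12.  64.   2.]
dp units [ 0.   -0.02  0.78] spin units 0.01
[[292.6 133.3]
 [287.3 148.8]
 [297.1 150.6]
 [292.4 149.5]
 [286.7 157.1]
 [306.7 130.5]
 [294.9 146.2]
 [289.9 152.9]]
clip [(array([292.6, 135.1]), 0.66)]
tip_a [(array([289.2, 148.6]), 0.92), (array([299.5, 150.3]), 0.72), (array([205.8, 217.1]), 0.48)]
tab_a [(array([287. , 127.8]), 0.71), (array([299., 124.]), 0.7)]
mark [(array([369.4, 149.6]), 0.56), (array([292.4, 147.2]), 0.55)]
```

View pics/s8c.png

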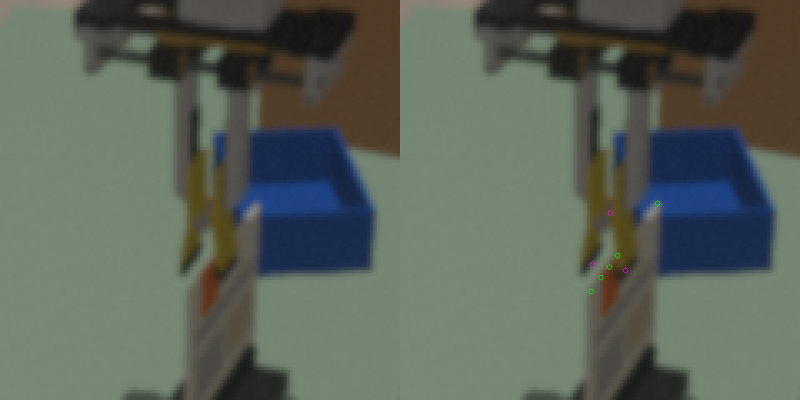

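>>> step_arm(motion=[{"dp": [0, 0, 0.3], "spin": 0, "fingers": -1}, {"dp": [0, 0, 0.2], "spin": 0, "fingers": -1}, {"dp": [0, 0, 0], "spin": 0, "fingers": -1}])

```text
t: 12.75
eef_pos: [566.6, -254.6, 204.0]
orientation: [[0.168, 0.986, -0.001], [0.986, -0.168, -0.008], [-0.008, -0.0, -1.0]]
wrist_force: [-0.4, 0.7, -1.2]
grip_width: 23.5
```

```bash
python3 chk.py s9; python3 - <<'E'
import cv2
a=cv2.imread('pics/s9.png')[105:180,260:335]
cv2.imwrite('pics/s9z.png',cv2.resize(a,(600,600),interpolation=cv2.INTER_CUBIC))
E
```

```text
t 12.75 p [ 566.6 -254.6  204. ] yaw 80.3 tilt 0.48 w 23.5 F [-0.4  0.7 -1.2] j [ 40.  26. -25.  94.  13.  63.   2.]
dp units [-0.   -0.03  0.28] spin units 0.01
[[292.3 138.1]
 [287.1 153.4]
 [296.9 155.2]
 [292.4 149.5]
 [286.7 157.1]
 [306.7 130.5]
 [294.9 146.2]
 [289.9 152.9]]
clip [(array([293.8, 141. ]), 0.67)]
tip_a [(array([288.4, 151.9]), 0.68), (array([299.6, 157.5]), 0.67)]
tab_a [(array([284.2, 128.8]), 0.82), (array([297.5, 129.5]), 0.73)]
mark [(array([287.9, 151.2]), 0.87), (array([367.6, 149.5]), 0.85)]
```

View pics/s9c.png

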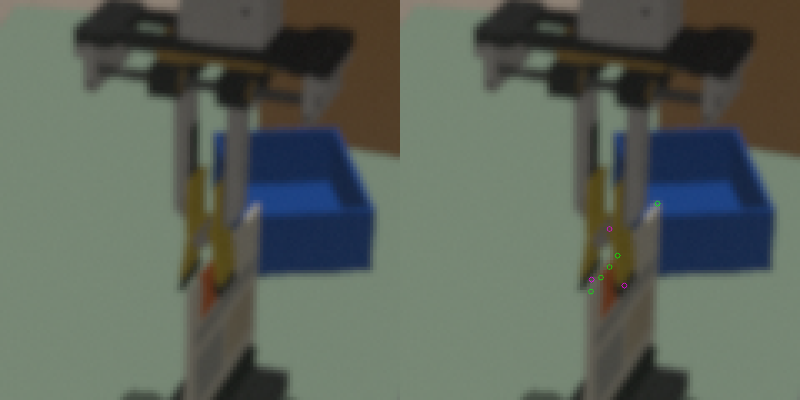

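View pics/s9z.png

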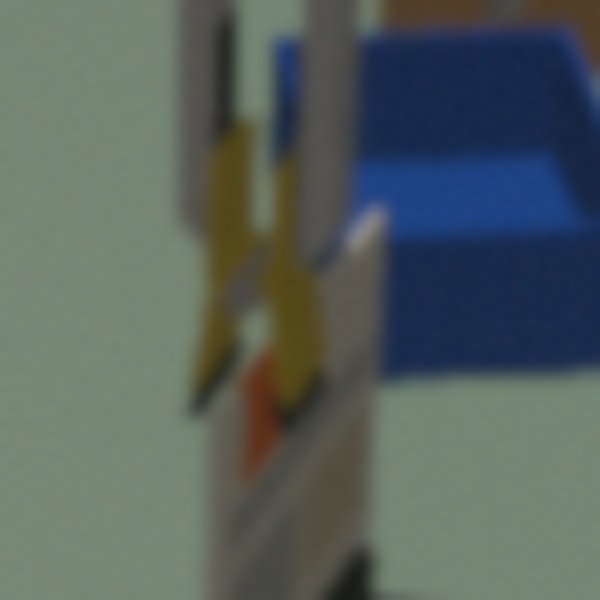

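>>> step_arm(motion=[{"dp": [0, -0.03, 0.26], "spin": 0, "fingers": -1}, {"dp": [0, 0, 0], "spin": 0, "fingers": -1}, {"dp": [0, 0, 0], "spin": 0, "fingers": -1}])

```text
t: 13.42
eef_pos: [566.1, -254.6, 197.8]
orientation: [[0.168, 0.986, -0.0], [0.986, -0.168, -0.009], [-0.009, 0.001, -1.0]]
wrist_force: [0.3, -0.6, -1.6]
grip_width: 23.5
```

```bash
python3 chk.py s10; python3 - <<'E'
import cv2,numpy as np
a=cv2.imread('pics/s10.png')[105:180,260:335]
b=cv2.imread('pics/s10t.png')[190:265,330:405]
cv2.imwrite('pics/s10z.png',np.hstack([cv2.resize(v,(400,400),interpolation=cv2.INTER_CUBIC) for v in(a,b)]))
E
```

```text
t 13.43 p [ 566.1 -254.6  197.8] yaw 80.3 tilt 0.5 w 23.5 F [ 0.3 -0.6 -1.6] j [ 40.  27. -25.  94.  13.  62.   1.]
dp units [ 0.   -0.01  0.03] spin units 0.01
[[292.6 140.7]
 [287.3 155.8]
 [297.1 157.7]
 [292.4 149.5]
 [286.7 157.1]
 [306.7 130.5]
 [294.9 146.2]
 [289.9 152.9]]
clip [(array([292.1, 141. ]), 0.61)]
tip_a [(array([287.3, 154.8]), 0.95), (array([298.3, 158.9]), 0.73)]
tab_a [(array([286.8, 133.9]), 0.88), (array([297.6, 131.5]), 0.57), (array([168.8, 302.3]), 0.31)]
mark [(array([372.9, 144.8]), 0.88), (array([290.3, 147.5]), 0.68)]
```

View pics/s10z.png

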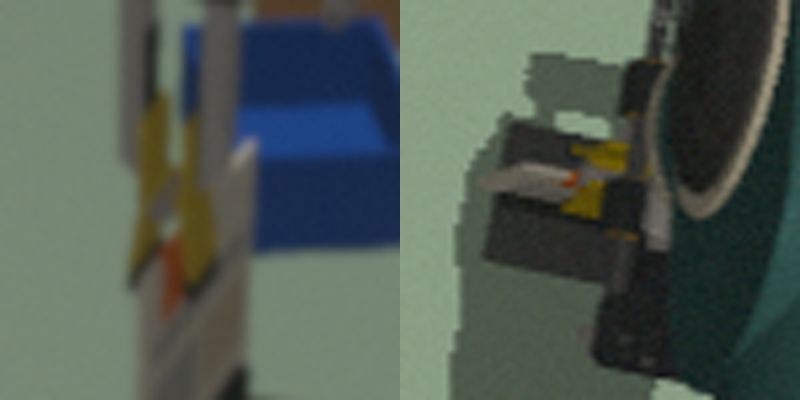

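The top view shows the two jaws evenly either side of the card's edge (crop 575–630,155 and 565–605,200), with the orange between them. In the side view the tips sit at (287,155) and (298,159), where the model predicts them. I'll hand it in.

```bash
python3 -c "
from h import *
go([565.8,-254.5,197],80.2); print(arm.job_done())"
```

```text
t 13.72 p [ 566.1 -254.6  197.9] yaw 80.3 tilt 0.5 w 23.8 F [ 1.4 -0.3 -1.4] j [ 40.  27. -25.  94.  13.  62.   1.]
dp units [ 0.   -0.01  0.04] spin units 0.01
the job is handed in; nothing more can be done
None
```

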